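# Find the heavy side of a centrifuge rotor on the balancing stand and hold it down

## Robot

A 6-joint arm with a two-finger parallel gripper is mounted at the origin on the work surface. World frame = base frame: x ahead of the robot, y to its left, z up, the work surface at z = 0. Lengths are in m, angles in degrees, forces in N, time in s.
With the tool pointing down it reaches from about 0.325 to 0.9 m from the base axis. Payload 3.5 kg.
Tool frame: the origin (TCP) lies at the very end of the fingers, on their centre line; the grasp point (between the pads) lies 19 mm behind it; z points along the fingers, y is the line along which they close (so a half turn about z gives the same grasp; the last joint's range is limited). The gripper opens to 85 mm and grips with 20 to 120 N. Pads are 22 mm wide; open, the fingers measure 114 mm over their backs; the gripper's body (76 mm by 85 mm) begins 54 mm behind the grasp point. The pads swing forward as they close: fully open they stand 13 mm farther back than shut.
Start: joints at [67.013, 15.837, -1.513, 72.651, 0, 84.076], TCP at [0.183, 0.597, 0.208] pointing down, gripper open.
Joint ranges: [-178.77, 178.77], [-48.84, 107.48], [-61.69, 71.31], [-111.58, 123.2], [-90, 87.43], [-180, 180]. Speed limits (degrees/s): [147.25, 147.25, 180, 180, 180, 180].

## Interface

Orientations are given as a 3x3 rotation matrix whose columns are the frame's x, y, z axes.
In Python, from station import r gives the robot as it stands. The module is installed in compiled form; this text tells all that it offers.
- The arm moves only by the tool jog_arm, never from a script. Its argument "commands" is one flat list of numbers, 4 for each row, row after row: the shift along the tool's x, y, z in mm, then the turn about the tool's z in rad. A call has 1 to 10 rows; each row shifts and turns the commanded pose from where the row before left it, along the tool's axes as they then stand; what a row does not reach is not made up. A row lasts 1/8 s, in which the tool goes at most 62.5 mm and 10.7 degrees, less where a joint would pass 70% of its speed; a pose out of reach is approached as far as the arm can. A call is refused whole if a number of a shift passes 62.5 or a number of a turn 0.188, either way. A call with a gripper value outside its range is refused whole. "hand" is the finger opening in mm, from 0 to 85.4, set as the call begins (left out, the last holds). The fingers move at their own pace and stop on an object; the grip force is fixed at half the most. Time passes only in rows, so rows that do not move let the fingers close. It gives the time, the measured TCP pose, the force, the opening and the grip force at its end, in the units of the state.
- r.read_state(): the state, without advancing time (a new reading comes with each control period).
- r.get_image(name): name is "scene" or "top" or "wrist"; returns a dict with "pixels" (384x512x3 uint8, red, green, blue), "range_z" (384x512 float32, m along the optical axis (not along the pixel's ray), 0 where there is no reading), "mtx" (3x3 intrinsics, pixels), "cam_to_world" (4x4, takes a point from camera to world coordinates); the wrist camera has in their place "mount" (4x4, takes a point from camera to tool coordinates, whose origin is the TCP and whose axes are the flange's). Camera axes: x right, y down, z forward; pixel columns grow to the right and rows downward; lengths in m; the calibration is good to about 2 mm. The wrist camera is an equidistant fisheye: a pixel r from the principal point sees the ray r / f radians off the axis. A picture is of the moment at which its call begins: read the wrist's pose just before it.
- r.finish_job(): hands the job in; it is judged then, once.
The state is a dict: "t": time; "joint_pos": joint angles; "qd": joint speeds; "joint_torque": joint torques, N m; "tool_pos": TCP position; "orientation": TCP orientation; "wrist_force": force on the tool from outside, world axes, zero at the start; "moment": the same for the moment, N m; "opening": finger opening in m; "gripper_force": force on a finger pad.
Only numpy, scipy, OpenCV 4.12 (cv2) and the standard library are available. Lean on these libraries where they do the work, as an engineer would, in place of code of your own. Each camera call takes 0.05 s, during which the arm holds its last target. There are 200 camera calls.

## Task

A centrifuge rotor shakes its machine because something heavy is shut up inside it, out of sight: lift the rotor out of its wooden cradle and lower its arbor gently onto the rollers of the balancing stand. There, turn it by hand this way and that and feel which side is the heavy one. Finish while still gripping the rotor on the stand, keeping it still with its heavy side straight down, and leave everything else on the bench where it is.

Things in the scene. Friction and masses are not known exactly. Their poses are not given: they have to be found in the camera images.
- rotor: loose aluminium drum, 140 mm diameter, 32 mm thick, flat faces (central cover 68 mm wide, 3.5 mm proud), on a horizontal steel arbor 24 mm x 128 mm. 0.85 kg in all. Origin: drum centre, on the arbor's axis = its x axis. +z points to the black line engraved across rim and faces, which is up at the start. A hidden insert (about 0.1 kg, 50 mm off the axis) lies on a side that differs every time
- stand: fixed balancing stand: base 200 x 124 mm, two uprights 148 mm apart along its x axis, tops 98 mm high; inside them four rubber-tyred rollers. The arbor lies on these along the stand's x axis, either way round. Their grease drags: let go, the rotor creeps heavy side downwards for 1 to 2 s, but stops 20 to 40 degrees short, on whichever side it came from; near the top it may stay. Origin: underside
- stand_nest (a point): point 110 mm above the bench, midway between the stand's uprights: where the rotor's origin lies when the arbor rests on all four rollers (they leave about 8 mm of play along the arbor); axes as the stand's
- cradle: fixed wooden cradle, 70 x 176 x 62 mm, with a V trough open at top and sides; the rotor's rim rests in it, the arbor along the cradle's x axis with both ends free, drum centre 92 mm above the bench. Origin: centre of the underside
- bucket_a: loose spare swing bucket, 50 x 50 x 61 mm, two side lugs, 0.3 kg; stands between stand and cradle. Leave alone. Origin: underside
- bucket_b: like bucket_a, but nearer to the robot. Leave alone
- spanner: open-ended spanner, 160 mm long, lying on the bench. Leave alone
- cleaner: white bottle, 56 mm diameter, 120 mm tall, upright. Leave alone. Origin: underside
- grease: grey jar with steel lid, 56 mm diameter, 50 mm tall. Leave alone. Origin: underside
- marker: marker pen, 130 mm long, 17 mm thick, lying on the bench. Leave alone
Mind the look-alikes: they are no part of the job. Leave any orange or red look-alike of the rotor alone.

How it is judged (in metres and radians):
On the way:
1. the rotor's arbor lies on the stand's rollers, which carry its weight (horizontal distance between rotor and stand_nest below 0.012 m and distance between rotor and stand_nest below 0.013 m and angle between the x axis of rotor and the x axis of stand, either way round below 0.1 rad and contact force between rotor and stand above 4 N), for 0.2 s.
At the end, for the whole second after the job is handed in: The rotor is on the stand (drum centre within 12 mm of the nest point sideways and 5 mm in height, arbor along the stand within 0.1 rad), the fingers grip it (over 2 N), it is still (under 0.1 rad/s), and its heavy side is within 0.2 rad (11 deg) of straight down (horizontal distance between rotor and stand_nest below 0.012 m and height (world z) of rotor between 0.105 and 0.115 m and angle between the x axis of rotor and the x axis of stand, either way round below 0.1 rad and contact force between the fingers and rotor above 2 N and angular speed of rotor below 0.1 rad/s and angle between insert's own z axis and vertical below 0.2 rad); the arm keeps its last pose, push and grip.
It fails at once if a bystander is pushed or carried more than 40 mm (distance of any of bucket_a, bucket_b, spanner, cleaner, grease, marker from where it was at the start of the episode above 0.04 m).
It fails at once if the rotor is dropped onto the stand (moving faster than 0.25 m/s within 15 mm of its seat) (distance between rotor and stand_nest below 0.015 m and linear speed of rotor above 0.25 m/s).
It also fails if it takes over 72 s, if anything falls off the work surface, if the arm or the gripper's body presses on something with over 40 N, if the wrist force passes 120 N, or if a joint passes its speed limit or range.

## Working session

There is one attempt and no reset: what is moved stays moved. The work goes in short steps, Python scripts to look and compute and a tool call to move; the robot and the scene stay as the last step left them, time stands still between calls to the robot, and variables do not carry over. Pictures are saved under pics/ and viewed, at most 10 in all, crops included, and the job is handed in when it is done.

Besides the shell and the picture viewer there is one more tool, called after "Call:" as name(argument=value, ...) on one line, values as JSON. jog_arm: Moves the arm, as the interface text tells. Its arguments: {"type":"object","properties":{"commands":{"type":"array"},"hand":{"type":"number"}},"required":["commands"]}

```bash
mkdir -p pics
cat > h.py <<'E'
import numpy as np, cv2
from station import r
def grab(n):
    d=r.get_image(n); return d
def save(d,name,crop=None,s=1):
    im=d['pixels'][:,:,::-1]
    if crop: u0,v0,u1,v1=crop; im=im[v0:v1,u0:u1]
    im=cv2.resize(im,None,fx=s,fy=s,interpolation=cv2.INTER_CUBIC); cv2.imwrite('pics/'+name,im)
def pts(d):
    z=d['range_z']; v,u=np.indices(z.shape); K=d['mtx']
    P=np.stack([(u-K[0,2])/K[0,0]*z,(v-K[1,2])/K[1,1]*z,z],-1)
    T=d['cam_to_world']; W=P@T[:3,:3].T+T[:3,3]; W[z==0]=np.nan; return W
E
python3 - <<'E'
from h import *
import pickle
a=grab('scene');b=grab('top');pickle.dump((a,b),open('ab.pkl','wb'))
im=np.vstack([a['pixels'],b['pixels']])
save({'pixels':a['pixels']},'s0.png',None,1.5);save({'pixels':b['pixels']},'t0.png',None,1.5)
s=r.read_state();print(s)
E
```

```text
{'t': 0.1, 'joint_pos': array([ 6.70123951e+01,  1.58764347e+01, -1.59066170e+00,  7.26497354e+01,
       -9.62109332e-04,  8.40753477e+01]), 'qd': array([-0.04946961, -0.1356769 ,  0.01470875,  0.12323636, -0.00084955,
        0.0332517 ]), 'joint_torque': array([ 2.64635564e-04, -4.46707857e+01,  2.96128947e+01,  8.43663787e-03,
       -4.91919491e-05, -7.81442111e-06]), 'tool_pos': array([0.1831106 , 0.59678694, 0.20703852]), 'orientation': array([[-9.55982870e-01,  2.93421441e-01, -7.80874568e-04],
       [ 2.93422416e-01,  9.55981034e-01, -1.88372996e-03],
       [ 1.93774519e-04, -2.02993967e-03, -9.99997921e-01]]), 'wrist_force': array([-0.79781693,  0.24869865, -0.36525264]), 'moment': array([-0.02941316,  0.0060751 ,  0.01320905]), 'gripper_force': 0.0, 'opening': 0.08544091683925528}
```

View pics/s0.png

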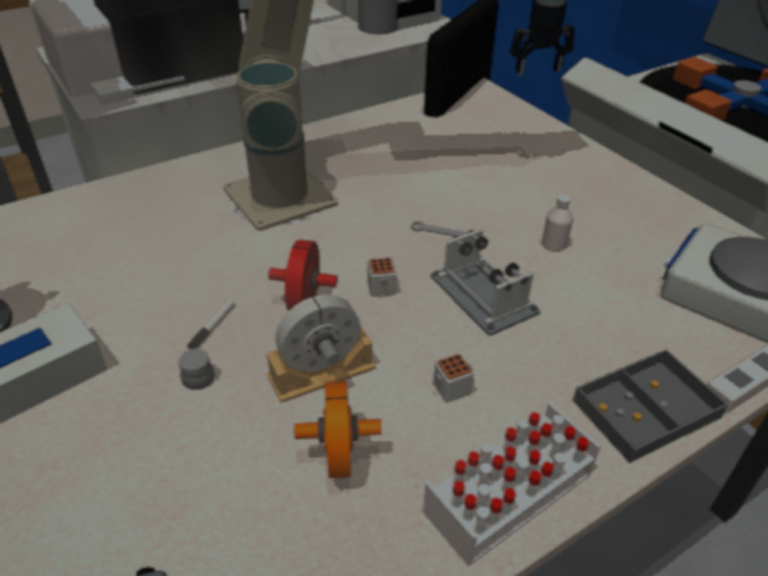

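View pics/t0.png

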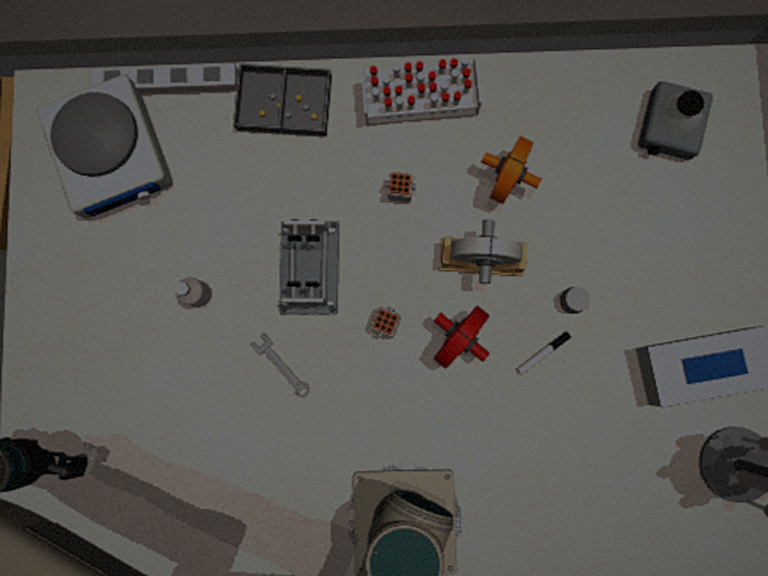

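The picture shows three rotor-shaped objects. In scene view (768 px wide): grey at (320,335) in the wooden cradle, red at (303,272), orange at (338,428). The grey aluminium one in the cradle fits the description; its black line is on top. The stand is at top-view (309,267).

Run:
```python
from h import *
import pickle
a,b=pickle.load(open('ab.pkl','rb'))
save(a,'crop0.png',(160,180,270,270),6)
for nm,d in(('scene',a),('top',b)):
    W=pts(d); z=W[...,2]; rgb=d['pixels'].astype(int); grey=(rgb.max(2)-rgb.min(2))<40
    def rep(tag,m):
        P=W[m]; 
        if len(P)<5: print(nm,tag,len(P));return
        q=P[:,:2].astype(np.float32); R=cv2.minAreaRect(q*1000)
        print(nm,tag,len(P),'med',np.round(np.median(P,0),4),'min',np.round(P.min(0),4),'max',np.round(P.max(0),4),'rect',np.round(R[0],1),np.round(R[1],1),round(R[2],1))
    if nm=='top':
        v,u=np.indices(z.shape); box=lambda x0,y0,x1,y1:(u>=x0/1.5)&(u<=x1/1.5)&(v>=y0/1.5)&(v<=y1/1.5)
        R=box(440,210,535,290); S=box(275,210,345,320)
        rep('rotor>.145',R&(z>.145)); rep('rotor all>.08',R&(z>.085)); rep('stand>.09',S&(z>.088)&(z<.11)); rep('base',S&(z>.004)&(z<.03)); rep('stand>.03',S&(z>.03))
        rep('bA',box(380,165,420,205)&(z>.04)); rep('bB',box(365,300,405,345)&(z>.04))
        rep('orange',box(480,130,545,205)&(z>.03)); rep('red',box(430,300,495,370)&(z>.03))
        rep('cradle',R&(z>.045)&(z<.07))
    else:
        v,u=np.indices(z.shape); box=lambda x0,y0,x1,y1:(u>=x0/1.5)&(u<=x1/1.5)&(v>=y0/1.5)&(v<=y1/1.5)
        rep('rotor>.13',box(270,295,375,380)&(z>.13)&grey); rep('rotor>.08',box(270,295,375,380)&(z>.085)&grey)
        rep('stand>.09',box(425,225,540,335)&(z>.085)); rep('base',box(425,225,540,335)&(z>.004)&(z<.025))
    rep
```

```text
scene rotor>.13 717 med [ 0.5501 -0.1877  0.1492] min [ 0.5195 -0.2388  0.1301] max [ 0.5619 -0.1233  0.1647] rect [ 540.9 -181.1] [115.2  37.1] 86.5
scene rotor>.08 1660 med [ 0.5544 -0.1897  0.1241] min [ 0.5168 -0.251   0.085 ] max [ 0.6057 -0.113   0.1647] rect [ 564.  -183.2] [139.4  83.3] 85.1
scene stand>.09 546 med [0.5759 0.1848 0.0957] min [0.4452 0.1414 0.085 ] max [0.6178 0.2317 0.1075] rect [532.5 186.6] [ 84.8 172.1] 88.0
scene base 1452 med [0.5267 0.1741 0.0117] min [0.284  0.0636 0.004 ] max [0.634  0.4052 0.025 ] rect [489.7 213.6] [249.7 327.6] 49.5
top rotor>.145 356 med [ 0.5426 -0.1768  0.1566] min [ 0.5234 -0.2246  0.1451] max [ 0.5619 -0.1304  0.1674] rect [ 542.7 -178.1] [95.4 32.7] 84.4
top rotor all>.08 919 med [ 0.5365 -0.1757  0.1335] min [ 0.4783 -0.2458  0.0851] max [ 0.6058 -0.1095  0.1674] rect [ 541.  -177.7] [109.7 120.3] 34.0
top stand>.09 403 med [0.575  0.1897 0.0976] min [0.4498 0.1466 0.0883] max [0.6189 0.2327 0.1096] rect [534.4 189.6] [ 83.6 168.7] 89.0
top base 1897 med [0.5319 0.1836 0.0124] min [0.4198 0.1089 0.004 ] max [0.6573 0.2589 0.
[... 177 characters left out ...]
9.0
top bA 281 med [ 0.6941 -0.0096  0.0587] min [ 0.6686 -0.0411  0.0401] max [0.7232 0.022  0.0671] rect [696.1  -9.6] [63.6 51.4] 83.8
top bB 283 med [0.4094 0.0284 0.0592] min [ 0.3789 -0.0019  0.044 ] max [0.4409 0.0574 0.0678] rect [410.1  28.4] [49.9 63. ] 65.6
top orange 801 med [ 0.7021 -0.2291  0.1092] min [ 0.6458 -0.2986  0.0302] max [ 0.7782 -0.1781  0.1463] rect [ 711.2 -235.4] [110.3 115.2] 20.8
top red 844 med [ 0.372  -0.1184  0.1127] min [ 0.3129 -0.1782  0.0302] max [ 0.4323 -0.0677  0.1478] rect [ 372.6 -122.9] [108.5 121.1] 88.6
top cradle 246 med [ 0.535  -0.1193  0.0602] min [ 0.508  -0.2642  0.045 ] max [ 0.5791 -0.0916  0.0692] rect [ 544.8 -178.8] [170.   56.9] 84.0
```

View pics/crop0.png

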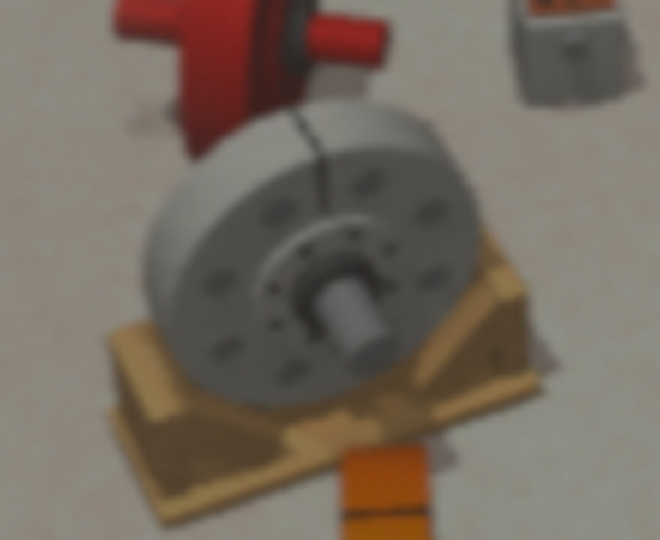

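Confirmed: grey rotor, line on top (crop (320,160)), sitting in the wooden cradle.

```bash
cat >> h.py <<'E'
def go(p,yawy=None):
    s=r.read_state(); R=s['orientation']; d=R.T@(np.array(p)-s['tool_pos'])*1000
    y=np.degrees(np.arctan2(R[1,1],R[0,1])); print('t',s['t'],'pos',np.round(s['tool_pos'],4),'yawy',round(y,2),'shift mm',np.round(d,1), 'turn', None if yawy is None else round(-np.radians((yawy-y+90)%180-90),4),'F',np.round(s['wrist_force'],2))
E
python3 - <<'E'
from h import *
import pickle
a,b=pickle.load(open('ab.pkl','rb'))
for d in (a,b):
    W=pts(d).reshape(-1,3)
    for tag,c,zr in(('arb-',(.497,-.17),(.085,.112)),('arb+',(.585,-.18),(.085,.112))):
        m=(abs(W[:,0]-c[0])<.018)&(abs(W[:,1]-c[1])<.02)&(W[:,2]>zr[0])&(W[:,2]<zr[1]);P=W[m]
        print(tag,len(P),P.mean(0).round(4),P.min(0).round(4),P.max(0).round(4))
    for lo,hi in((.44,.49),(.58,.63)):
        m=(W[:,0]>lo)&(W[:,0]<hi)&(W[:,1]>.13)&(W[:,1]<.25)&(W[:,2]>.09)&(W[:,2]<.103);P=W[m]
        print('up',len(P),P.mean(0).round(4),P.min(0).round(4),P.max(0).round(4))
go((.5425,-.178,.30),-5)
E
```

```text
<stdin>:8: RuntimeWarning: Mean of empty slice.
  ret = um.true_divide(
Traceback (most recent call last):
ValueError: zero-size array to reduction operation minimum which has no identity
```

Run:
```python
from h import *
import pickle
a,b=pickle.load(open('ab.pkl','rb'))
def p(tag,P):
    if len(P): print(tag,len(P),P.mean(0).round(4),P.min(0).round(4),P.max(0).round(4))
for d in (a,b):
    W=pts(d).reshape(-1,3)
    for tag,c,zr in(('arb-',(.497,-.17),(.09,.112)),('arb+',(.585,-.18),(.09,.112))):
        p(tag,W[(abs(W[:,0]-c[0])<.018)&(abs(W[:,1]-c[1])<.025)&(W[:,2]>zr[0])&(W[:,2]<zr[1])])
    for lo,hi in((.44,.49),(.58,.63)):
        p('up',W[(W[:,0]>lo)&(W[:,0]<hi)&(W[:,1]>.13)&(W[:,1]<.25)&(W[:,2]>.093)&(W[:,2]<.103)])
go((.5425,-.178,.30),-5)
```

```text
arb+ 145 [ 0.5829 -0.1861  0.1001] [ 0.5671 -0.2013  0.0901] [ 0.6029 -0.166   0.1106]
up 141 [0.4672 0.187  0.0973] [0.4452 0.1481 0.0931] [0.49   0.2317 0.1029]
up 154 [0.6005 0.1824 0.0968] [0.5801 0.1441 0.0931] [0.6166 0.2232 0.103 ]
arb- 104 [ 0.4977 -0.1735  0.1005] [ 0.479  -0.1928  0.0903] [ 0.515  -0.1616  0.1109]
arb+ 85 [ 0.5863 -0.1821  0.102 ] [ 0.5698 -0.1939  0.0919] [ 0.6026 -0.1651  0.1105]
up 140 [0.4652 0.1912 0.0975] [0.4498 0.152  0.093 ] [0.4898 0.2327 0.1029]
up 128 [0.6058 0.1864 0.0972] [0.5803 0.1466 0.0932] [0.6187 0.2253 0.1029]
t 0.1 pos [0.1831 0.5968 0.207 ] yawy 72.94 shift mm [-570.9 -635.4  -91.8] turn 1.3603 F [-0.8   0.25 -0.37]
```

Call:
jog_arm(commands=[-30, -32, -20, 0, -38, -42, -20, 0, -38, -42, -20, 0, -38, -42, -15, 0, -38, -42, -15, 0, -38, -42, 0, 0, -38, -42, 0, 0, -38, -42, 0, 0, -38, -42, 0, 0, -38, -42, 0, 0], hand=85)

```text
t: 1.35
tool_pos: [0.4189, 0.0946, 0.2978]
orientation: [[-0.956, 0.293, -0.0], [0.293, 0.956, 0.0], [0.0, 0.0, -1.0]]
wrist_force: [0.8, 1.2, -0.4]
opening: 0.0849
gripper_force: 0.0
```

Call:
jog_arm(commands=[-38, -42, 0, 0, -38, -42, 0, 0, -38, -42, 0, 0, -38, -42, 0, 0, -38, -42, 0, 0, -10, -15, 0, 0, 0, 0, 0, 0.17, 0, 0, 0, 0.17, 0, 0, 0, 0.17, 0, 0, 0, 0.17])

```text
t: 2.6
tool_pos: [0.5432, -0.1765, 0.2978]
orientation: [[-0.555, 0.832, -0.001], [0.832, 0.555, 0.001], [0.001, -0.0, -1.0]]
wrist_force: [-0.5, 0.0, 0.3]
opening: 0.0847
gripper_force: 0.0
```

Call:
jog_arm(commands=[0, 0, 0, 0.17, 0, 0, 0, 0.17, 0, 0, 0, 0.17, 0, 0, 0, 0.17, 0, 0, 0, 0, 0, 0, 0, 0])

```text
t: 3.35
tool_pos: [0.5436, -0.1769, 0.298]
orientation: [[0.084, 0.996, -0.0], [0.996, -0.084, 0.0], [0.0, -0.0, -1.0]]
wrist_force: [-1.0, 0.3, 0.7]
opening: 0.085
gripper_force: 0.0
```

Run:
```python
from h import *
go((.5425,-.178,.30),-5.5)
d=grab('wrist'); print(d['mtx'],d['mount']); save(d,'w1.png')
```

```text
t 3.35 pos [ 0.5436 -0.1769  0.298 ] yawy -4.82 shift mm [-1.2 -1.  -2. ] turn 0.0119 F [-1.04  0.34  0.74]
[[297.31863964   0.         253.96746902]
 [  0.         297.31863964 195.13044975]
 [  0.           0.           1.        ]] [[ 6.48302039e-04 -9.47817961e-01 -3.18811374e-01  8.27987271e-02]
 [ 9.99999439e-01  3.47225212e-04  1.00120450e-03  7.31655068e-04]
 [-8.38260261e-04 -3.18811844e-01  9.47817654e-01 -1.65240491e-01]
 [ 0.00000000e+00  0.00000000e+00  0.00000000e+00  1.00000000e+00]]
```

View pics/w1.png

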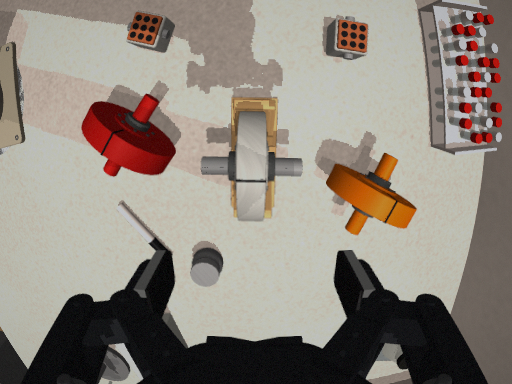

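The wrist view shows the grey rotor's drum at (252,165), midway between the fingers (midline about u=254) and aligned. I descend on it.

Call:
jog_arm(commands=[-1, -1, 25, 0.012, 0, 0, 30, 0, 0, 0, 30, 0, 0, 0, 25, 0, 0, 0, 20, 0, 0, 0, 15, 0, 0, 0, 12, 0, 0, 0, 8, 0, 0, 0, 0, 0, 0, 0, 0, 0])

```text
t: 4.65
tool_pos: [0.5433, -0.1786, 0.1338]
orientation: [[0.099, 0.995, 0.001], [0.995, -0.099, -0.001], [-0.0, 0.001, -1.0]]
wrist_force: [-0.3, 0.2, -0.1]
opening: 0.0851
gripper_force: 0.0
```

Call:
jog_arm(commands=[0, 0, 0, 0, 0, 0, 0, 0, 0, 0, 0, 0, 0, 0, 0, 0, 0, 0, 0, 0, 0, 0, 0, 0], hand=20)

```text
t: 5.4
tool_pos: [0.5429, -0.1784, 0.1337]
orientation: [[0.099, 0.995, 0.0], [0.995, -0.099, -0.0], [-0.0, 0.0, -1.0]]
wrist_force: [-1.4, 0.3, 5.6]
opening: 0.0296
gripper_force: 59.3
```

Call:
jog_arm(commands=[0, 0, -5, 0, 0, 0, -10, 0, 0, 0, -18, 0, 0, 0, -22, 0, 0, 0, -25, 0, 0, 0, -25, 0, 0, 0, -10, 0, 0, 0, 0, 0, 0, 0, 0, 0])

```text
t: 6.52
tool_pos: [0.542, -0.1779, 0.2468]
orientation: [[0.099, 0.995, -0.002], [0.995, -0.099, 0.001], [0.001, -0.002, -1.0]]
wrist_force: [-0.5, 0.8, -8.5]
opening: 0.0293
gripper_force: 60.2
```

Run:
```python
from h import *
go((.5344,.188,.25),-2)
```

```text
t 6.525 pos [ 0.542  -0.1779  0.2468] yawy -5.67 shift mm [363.4 -43.7  -2.8] turn -0.0641 F [-0.46  0.76 -8.54]
```

Call:
jog_arm(commands=[10, -1, 0, 0, 25, -3, 0, 0, 35, -4, 0, 0, 42, -5, 0, 0, 48, -6, 0, 0, 50, -6, 0, 0, 48, -6, 0, 0, 42, -5, 0, 0, 33, -4, 0, 0, 18, -3, 0, 0])

```text
t: 7.78
tool_pos: [0.5337, 0.1774, 0.2473]
orientation: [[0.097, 0.995, -0.002], [0.995, -0.097, 0.001], [0.001, -0.002, -1.0]]
wrist_force: [-0.4, 0.5, -8.0]
opening: 0.0295
gripper_force: 60.2
```

Call:
jog_arm(commands=[8, -1, 0, 0, 4, 0, 0, -0.03, 0, 0, 0, -0.034, 0, 0, 0, 0, 0, 0, 0, 0])

```text
t: 8.4
tool_pos: [0.535, 0.1867, 0.2481]
orientation: [[0.036, 0.999, 0.0], [0.999, -0.036, -0.0], [-0.0, 0.0, -1.0]]
wrist_force: [0.7, 0.8, -9.2]
opening: 0.0296
gripper_force: 60.3
```

Run:
```python
from h import *
go((.5344,.188,.25),-2)
d=grab('wrist'); save(d,'w2.png')
a=grab('top'); W=pts(a).reshape(-1,3)
def p(tag,P):
    if len(P): print(tag,len(P),P.mean(0).round(4),P.min(0).round(4),P.max(0).round(4))
for tag,x0,x1 in(('arb-',.475,.51),('arb+',.56,.6)):
    p(tag,W[(W[:,0]>x0)&(W[:,0]<x1)&(W[:,1]>.16)&(W[:,1]<.22)&(W[:,2]>.19)&(W[:,2]<.23)])
p('all',W[(W[:,0]>.42)&(W[:,0]<.65)&(abs(W[:,1]-.188)<.02)&(W[:,2]>.2)&(W[:,2]<.225)])
```

```text
t 8.4 pos [0.535  0.1867 0.2481] yawy -2.06 shift mm [ 1.3 -0.7 -1.9] turn -0.0011 F [ 0.75  0.85 -9.2 ]
arb- 86 [0.4955 0.1818 0.2163] [0.475  0.1685 0.2027] [0.5099 0.1939 0.2292]
arb+ 44 [0.5836 0.1759 0.212 ] [0.5633 0.1695 0.2007] [0.5986 0.183  0.2191]
all 149 [0.5237 0.1794 0.215 ] [0.4725 0.1685 0.2007] [0.6002 0.1939 0.2247]
```

View pics/w2.png

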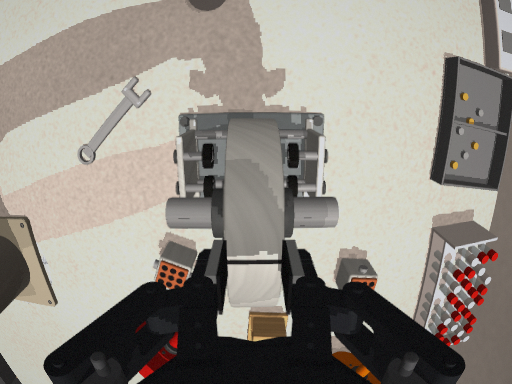

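```bash
cat >> h.py <<'E'
def wpts():
    s=r.read_state(); d=r.get_image('wrist'); z=d['range_z']; v,u=np.indices(z.shape); K=d['mtx']
    x=(u-K[0,2])/K[0,0]; y=(v-K[1,2])/K[1,1]; th=np.hypot(x,y); k=np.tan(np.minimum(th,1.5))/np.maximum(th,1e-9)
    P=np.stack([x*k*z,y*k*z,z],-1); M=d['mount']; P=P@M[:3,:3].T+M[:3,3]
    W=P@s['orientation'].T+s['tool_pos']; W[(z==0)|(th>1.2)]=np.nan; return d,P,W
def cyl(P,r0):  # fit axis (y0,z0) of circle in y,z
    from scipy.optimize import least_squares
    f=lambda q: np.hypot(P[:,1]-q[0]-q[2]*(P[:,0]-.535),P[:,2]-q[1])-r0
    return least_squares(f,[np.median(P[:,1]),np.median(P[:,2])-r0*.7,0],loss='soft_l1',f_scale=.001).x
E
python3 - <<'E'
from h import *
d,P,W=wpts(); z=W[...,2]
v,u=np.indices(z.shape)
L=(u>165)&(u<208)&(v>195)&(v<230)&(z>.17); R=(u>298)&(u<338)&(v>195)&(v<230)&(z>.17)
A=np.vstack([W[L],W[R]]); A=A[~np.isnan(A).any(1)]
print(len(A),'x range',A[:,0].min(),A[:,0].max(),'axis y,z,slope',cyl(A,.012))
D=(u>232)&(u<275)&(v>125)&(v<225); B=W[D]; B=B[~np.isnan(B).any(1)]; B=B[B[:,2]>.15]; print('drum axis',cyl(B,.07))
S=(z>.09)&(z<.104)&(abs(W[...,1]-.19)<.07)&(abs(W[...,0]-.535)<.12)
for t,c in(('-',W[...,0]<.535),('+',W[...,0]>.535)):
    Q=W[S&c]; print('up',t,len(Q),Q.mean(0).round(4),np.percentile(Q,2,0).round(4),np.percentile(Q,98,0).round(4))
E
```

```text
2453 x range 0.47044148275546793 0.5981931682824937 axis y,z,slope [ 0.18597017  0.20578204 -0.04687234]
drum axis [ 0.18612914  0.20561892 -0.0626416 ]
up - 1240 [0.4667 0.1965 0.0971] [0.4478 0.1655 0.0911] [0.4905 0.2306 0.1037]
up + 1143 [0.5977 0.1931 0.0972] [0.5739 0.162  0.0919] [0.6159 0.2249 0.1037]
```

Call:
jog_arm(commands=[2, 0, 15, 0, 0, 0, 22, 0, 0, 0, 20, 0, 0, 0, 14, 0, 0, 0, 8, 0, 0, 0, 6, 0, 0, 0, 5, 0, 0, 0, 4, 0, 0, 0, 0, 0, 0, 0, 0, 0])

```text
t: 9.8
tool_pos: [0.5352, 0.1893, 0.1544]
orientation: [[0.035, 0.999, 0.001], [0.999, -0.035, 0.0], [0.0, 0.001, -1.0]]
wrist_force: [0.6, 0.2, -8.4]
opening: 0.0296
gripper_force: 60.3
```

Call:
jog_arm(commands=[0, 0, 1, 0, 0, 0, 1, 0, 0, 0, 0, 0])

```text
t: 10.18
tool_pos: [0.5352, 0.1895, 0.1526]
orientation: [[0.035, 0.999, 0.001], [0.999, -0.035, 0.001], [0.001, 0.001, -1.0]]
wrist_force: [-0.9, 0.8, -5.8]
opening: 0.0294
gripper_force: 60.6
```

Call:
jog_arm(commands=[0, 0, 1, 0, 0, 0, 0.5, 0, 0, 0, 0, 0, 0, 0, 0, 0])

```text
t: 10.68
tool_pos: [0.535, 0.1897, 0.1521]
orientation: [[0.035, 0.999, 0.001], [0.999, -0.035, 0.001], [0.001, 0.001, -1.0]]
wrist_force: [-6.0, 0.5, 4.3]
opening: 0.0296
gripper_force: 61.9
```

Run:
```python
from h import *
go((.5344,.188,.15),-2)
d=grab('scene'); save(d,'s3.png',(265,120,375,230),6)
```

```text
t 10.675 pos [0.535  0.1897 0.1521] yawy -1.99 shift mm [-1.7 -0.6  2.1] turn 0.0002 F [-5.97  0.55  4.28]
```

View pics/s3.png

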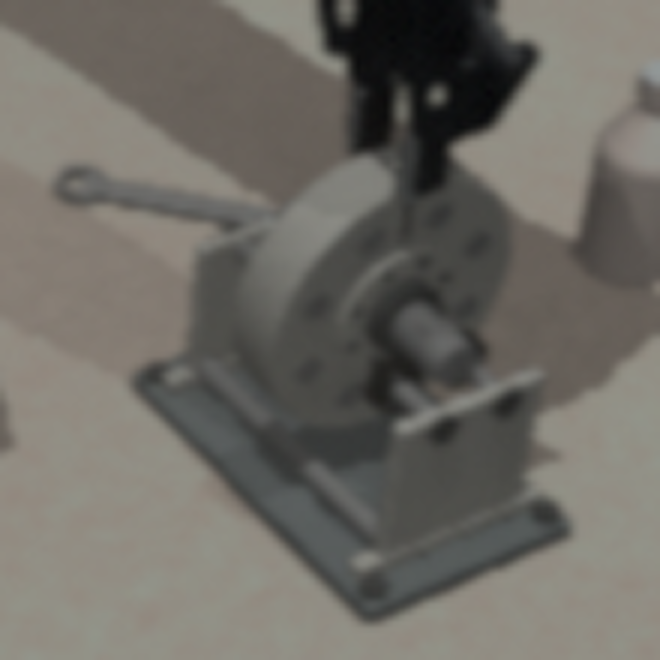

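Seated on the rollers: drum between the uprights, line up at crop (405,210). Now I let go and watch the creep.

Call:
jog_arm(commands=[0, 0, 0, 0, 0, 0, 0, 0, 0, 0, 0, 0, 0, 0, -10, 0, 0, 0, -25, 0, 0, 0, -25, 0, 0, 0, 0, 0, 0, 0, 0, 0, 0, 0, 0, 0, 0, 0, 0, 0], hand=65)

```text
t: 11.98
tool_pos: [0.5343, 0.1891, 0.2096]
orientation: [[0.035, 0.999, -0.002], [0.999, -0.035, -0.0], [-0.0, -0.002, -1.0]]
wrist_force: [-0.1, -0.1, -0.4]
opening: 0.0648
gripper_force: 0.0
```

Call:
jog_arm(commands=[0, 0, 0, 0, 0, 0, 0, 0, 0, 0, 0, 0, 0, 0, 0, 0, 0, 0, 0, 0, 0, 0, 0, 0, 0, 0, 0, 0, 0, 0, 0, 0])

```text
t: 12.98
tool_pos: [0.535, 0.1893, 0.2106]
orientation: [[0.035, 0.999, -0.0], [0.999, -0.035, -0.0], [-0.0, -0.0, -1.0]]
wrist_force: [-0.2, -0.3, 0.0]
opening: 0.0649
gripper_force: 0.0
```

```bash
cat >> h.py <<'E'
yw=np.radians(-2.2); AX=np.array([np.cos(yw),np.sin(yw),0]); LAT=np.array([-np.sin(yw),np.cos(yw),0])
def axis_from_wrist(W):
    pass
def polar(d,C,r0=.038,r1=.067):
    """face polar map: angle a from up, positive towards +y (LAT)"""
    T=np.linalg.inv(d['cam_to_world']); K=d['mtx']; A=np.radians(np.arange(-180,180,1.)); Rr=np.linspace(r0,r1,30)
    P=C+AX*.016+Rr[:,None,None]*(np.cos(A)[None,:,None]*np.array([0,0,1])+np.sin(A)[None,:,None]*LAT)
    Q=P@T[:3,:3].T+T[:3,3]; u=(Q[...,0]/Q[...,2]*K[0,0]+K[0,2]).astype(np.float32); v=(Q[...,1]/Q[...,2]*K[1,1]+K[1,2]).astype(np.float32)
    g=cv2.cvtColor(d['pixels'],cv2.COLOR_RGB2GRAY); return A,cv2.remap(g,u,v,cv2.INTER_CUBIC),np.dstack([u,v])
def rimmap(d,C):
    T=np.linalg.inv(d['cam_to_world']); K=d['mtx']; A=np.radians(np.arange(-180,180,1.)); X=np.linspace(-.014,.014,30)
    P=C+AX*X[:,None,None]+.07*(np.cos(A)[None,:,None]*np.array([0,0,1])+np.sin(A)[None,:,None]*LAT)
    Q=P@T[:3,:3].T+T[:3,3]; u=(Q[...,0]/Q[...,2]*K[0,0]+K[0,2]).astype(np.float32); v=(Q[...,1]/Q[...,2]*K[1,1]+K[1,2]).astype(np.float32)
    g=cv2.cvtColor(d['pixels'],cv2.COLOR_RGB2GRAY); return A,cv2.remap(g,u,v,cv2.INTER_CUBIC)
def dark(A,m):
    p=m.astype(float).mean(0); pp=np.concatenate([p[-15:],p,p[:15]]); q=(pp-cv2.GaussianBlur(cv2.medianBlur(pp.astype(np.float32)[None],5),(31,1),8)[0])[15:-15]
    i=np.argsort(q)[:40]; out=[]
    for k in i:
        a=np.degrees(A[k])
        if all(abs((a-b+180)%360-180)>10 for b,_ in out): out.append((round(a),round(q[k],1)))
    return out[:4]
C0=np.array([.5345,.188,.110])
def look(name=None,C=C0):
    d=grab('scene'); A,m,_=polar(d,C); A,rm=rimmap(d,C); t=grab('top'); _,rt=rimmap(t,C)
    print('t',r.read_state()['t'],'face',dark(A,m),'rim',dark(A,rm),'rimtop',dark(A,rt))
    if name:
        c=cv2.resize(d['pixels'][130:215,285:370,::-1],(360,360),interpolation=cv2.INTER_CUBIC)
        e=cv2.resize(t['pixels'][135:215,175:240,::-1],(360,360),interpolation=cv2.INTER_CUBIC)
        s=np.vstack([cv2.resize(x,(720,60)) for x in (m,rm,rt)]); cv2.imwrite('pics/'+name,np.vstack([np.hstack([c,e]),cv2.cvtColor(s,cv2.COLOR_GRAY2BGR)]))
E
python3 - <<'E'
from h import *
go((.5344,.188,.15),-2)
d,P,W=wpts(); x,y,z=W[...,0],W[...,1],W[...,2]
m=(np.hypot(y-.188,z-.11)<.075)&(abs(x-.535)<.013)&(np.hypot(y-.188,z-.11)>.06)
print('drum',m.sum(),cyl(W[m],.07))
m=(np.hypot(y-.188,z-.11)<.017)&(abs(x-.535)<.07)&(abs(x-.535)>.024); Q=W[m]; print('arbor',m.sum(),Q[:,0].min(),Q[:,0].max(),cyl(Q,.012))
look('l4.png')
E
```

```text
t 12.975 pos [0.535  0.1893 0.2106] yawy -2.01 shift mm [-1.3 -0.5 60.6] turn -0.0001 F [-0.22 -0.29  0.04]
drum 5200 [ 0.18891027  0.10892333 -0.03009231]
arbor 1974 0.4705610002453167 0.5986804192697167 [ 0.18871272  0.10904192 -0.02902807]
t 13.125 face [(156, np.float64(-11.8)), (175, np.float64(-9.0)), (-93, np.float64(-9.0)), (124, np.float64(-6.5))] rim [(151, np.float64(-14.5)), (126, np.float64(-14.5)), (170, np.float64(-11.4)), (-92, np.float64(-9.4))] rimtop [(7, np.float64(-41.2)), (154, np.float64(-28.4)), (-165, np.float64(-5.4)), (-29, np.float64(-4.5))]
```

View pics/l4.png

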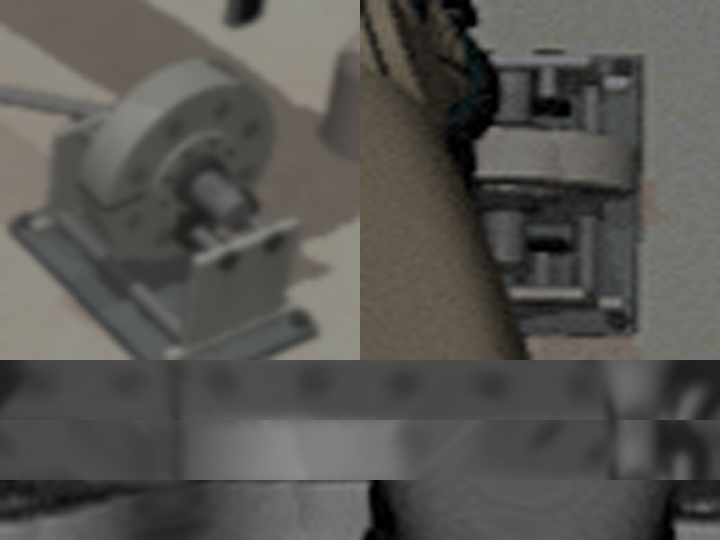

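The left panel (scene view) shows the line has crept to the -y side, at panel (100,200), about -93° from the top (positive towards +y). Its rest value from that side is about -93°. Next I take a new hold at +50°, turn it about -100° past the bottom, and let it creep back from the other side.

Call:
jog_arm(commands=[20, 0, 0, 0, 22, 0, 5, 0, 0, 0, 20, 0, 0, 0, 25, 0, 0, 0, 20, 0, 0, 0, 14, 0, 0, 0, 0, 0], hand=70)

```text
t: 14.0
tool_pos: [0.5353, 0.2317, 0.1252]
orientation: [[0.034, 0.999, -0.003], [0.999, -0.034, -0.001], [-0.001, -0.003, -1.0]]
wrist_force: [-0.5, 0.4, 0.1]
opening: 0.0701
gripper_force: 0.0
```

Call:
jog_arm(commands=[0, 0, 0, 0, 0, 0, 0, 0, 0, 0, 0, 0, 0, 0, 0, 0], hand=29)

```text
t: 14.5
tool_pos: [0.5354, 0.2321, 0.1279]
orientation: [[0.034, 0.999, -0.001], [0.999, -0.034, 0.002], [0.002, -0.001, -1.0]]
wrist_force: [-4.2, 1.4, 2.5]
opening: 0.0306
gripper_force: 59.0
```

Call:
jog_arm(commands=[-3.2, 0, -3.2, 0, -3.5, 0, -3, 0, -3.8, 0, -2.9, 0, -4.1, 0, -2.6, 0, -4.3, 0, -2.2, 0, 0, 0, 0, 0])

```text
t: 15.25
tool_pos: [0.5356, 0.2115, 0.14]
orientation: [[0.036, 0.999, -0.001], [0.999, -0.036, -0.001], [-0.001, -0.001, -1.0]]
wrist_force: [0.1, 1.2, -8.4]
opening: 0.0307
gripper_force: 60.0
```

Run:
```python
from h import *
go((.5344,.188,.165),-2); print(r.read_state()['moment'])
look('l5.png')
d,P,W=wpts(); x,y,z=W[...,0],W[...,1],W[...,2]
m=(np.hypot(y-.188,z-.11)<.02)&(abs(x-.535)<.07)&(abs(x-.535)>.024); Q=W[m]; print('arbor',m.sum(),Q[:,0].min(),Q[:,0].max(),cyl(Q,.012))
```

```text
t 15.25 pos [0.5356 0.2115 0.14  ] yawy -2.07 shift mm [-23.5  -0.4 -24.9] turn -0.0011 F [ 0.09  1.17 -8.44]
[0.43644814 0.0155933  0.00124265]
t 15.35 face [(129, np.float64(-17.7)), (175, np.float64(-7.2)), (33, np.float64(-6.7)), (106, np.float64(-4.8))] rim [(132, np.float64(-16.0)), (168, np.float64(-7.8)), (157, np.float64(-7.4)), (40, np.float64(-6.2))] rimtop [(15, np.float64(-30.6)), (144, np.float64(-21.5)), (26, np.float64(-9.3)), (133, np.float64(-5.0))]
arbor 1321 0.4651867461302408 0.5984615547914843 [ 0.18810788  0.10957098 -0.01065559]
```

View pics/l5.png

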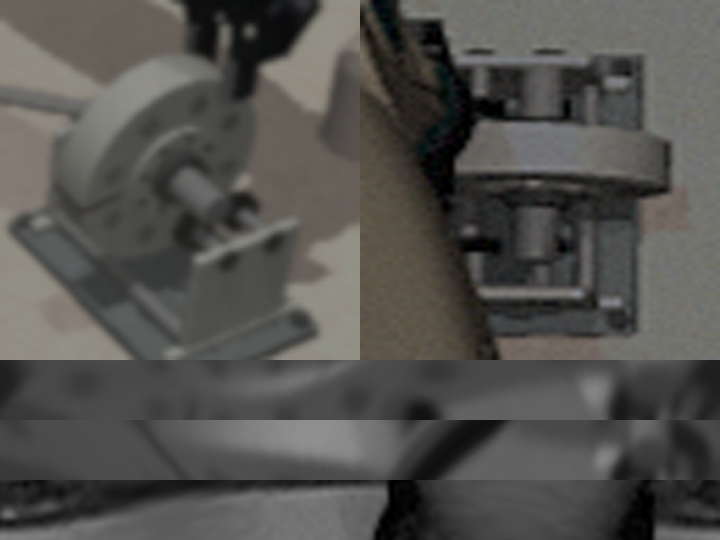

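The firm grip held the rotor rigid and lifted it sideways off the rollers instead of turning it: in the picture the drum is shifted left. I retrace that path to set it back, then try a light grip.

Call:
jog_arm(commands=[4.3, 0, 2.2, 0, 4.1, 0, 2.6, 0, 3.8, 0, 2.9, 0, 3.5, 0, 3, 0, 3.2, 0, 3.2, 0, 0, 0, 0, 0, 0, 0, 0, 0])

```text
t: 16.27
tool_pos: [0.536, 0.2321, 0.128]
orientation: [[0.034, 0.999, -0.0], [0.999, -0.034, 0.001], [0.001, -0.0, -1.0]]
wrist_force: [-6.3, 2.1, 3.8]
opening: 0.0304
gripper_force: 61.7
```

Call:
jog_arm(commands=[0, 0, 0, 0, 0, 0, 0, 0], hand=30.5)

```text
t: 16.52
tool_pos: [0.536, 0.2321, 0.128]
orientation: [[0.034, 0.999, -0.0], [0.999, -0.034, 0.001], [0.001, -0.0, -1.0]]
wrist_force: [-5.7, 2.1, 2.7]
opening: 0.0304
gripper_force: 51.0
```

Call:
jog_arm(commands=[0, 0, 0, 0, 0, 0, 0, 0], hand=31.2)

```text
t: 16.77
tool_pos: [0.5359, 0.232, 0.1279]
orientation: [[0.034, 0.999, -0.0], [0.999, -0.034, 0.001], [0.001, -0.0, -1.0]]
wrist_force: [-5.3, 3.9, 2.2]
opening: 0.0317
gripper_force: 27.5
```

Grip force follows the commanded opening, so a light grip is possible.

Call:
jog_arm(commands=[0, 0, 0, 0, 0, 0, 0, 0], hand=31.8)

```text
t: 17.02
tool_pos: [0.5359, 0.2321, 0.1278]
orientation: [[0.034, 0.999, -0.0], [0.999, -0.034, 0.001], [0.001, -0.0, -1.0]]
wrist_force: [-5.9, 1.1, 2.5]
opening: 0.0322
gripper_force: 7.3
```

Call:
jog_arm(commands=[-3.3, 0, -3.2, 0, -3.7, 0, -3, 0, -3.9, 0, -2.8, 0, -4.2, 0, -2.6, 0, -4.4, 0, -2.2, 0, 0, 0, 0, 0])

```text
t: 17.77
tool_pos: [0.5357, 0.211, 0.1404]
orientation: [[0.036, 0.999, -0.0], [0.999, -0.036, -0.001], [-0.001, -0.0, -1.0]]
wrist_force: [-3.9, -0.6, -2.1]
opening: 0.032
gripper_force: 7.6
```

Run:
```python
from h import *
print(r.read_state()['moment'].round(3))
look(None)
d,P,W=wpts(); x,y,z=W[...,0],W[...,1],W[...,2]
m=(np.hypot(y-.188,z-.11)<.025)&(abs(x-.535)<.07)&(abs(x-.535)>.024); Q=W[m]; print('arbor',m.sum(),cyl(Q,.012))
```

```text
[-0.148  0.826 -0.06 ]
t 17.875 face [(155, np.float64(-13.1)), (176, np.float64(-9.6)), (123, np.float64(-7.5)), (-116, np.float64(-6.5))] rim [(151, np.float64(-16.6)), (126, np.float64(-14.2)), (169, np.float64(-13.0)), (38, np.float64(-5.5))] rimtop [(15, np.float64(-32.6)), (145, np.float64(-23.9)), (26, np.float64(-11.2)), (134, np.float64(-7.7))]
arbor 3493 [ 0.19099597  0.1089148  -0.03449157]
```

Call:
jog_arm(commands=[-4.6, 0, -1.9, 0, -4.7, 0, -1.5, 0, -4.9, 0, -1.1, 0, -4.9, 0, -0.6, 0, -5, 0, -0.2, 0, -5, 0, 0.2, 0, -4.9, 0, 0.6, 0, -4.9, 0, 1.1, 0, -4.7, 0, 1.5, 0, -4.6, 0, 1.9, 0])

```text
t: 19.18
tool_pos: [0.534, 0.1634, 0.1414]
orientation: [[0.035, 0.999, 0.0], [0.999, -0.035, 0.0], [0.0, 0.0, -1.0]]
wrist_force: [-5.9, 0.4, 3.6]
opening: 0.0319
gripper_force: 7.5
```

Call:
jog_arm(commands=[-4.4, 0, 2.2, 0, -4.2, 0, 2.6, 0, -3.9, 0, 2.8, 0, -3.7, 0, 3.0, 0, -3.3, 0, 3.2, 0, 0, 0, 0, 0])

```text
t: 19.92
tool_pos: [0.533, 0.1426, 0.1275]
orientation: [[0.036, 0.999, -0.0], [0.999, -0.036, -0.003], [-0.003, -0.0, -1.0]]
wrist_force: [-7.1, -1.4, 2.8]
opening: 0.0317
gripper_force: 7.6
```

Run:
```python
from h import *
print(r.read_state()['moment'].round(3))
look(None)
```

```text
[-0.287  1.363  0.13 ]
t 20.025 face [(156, np.float64(-12.6)), (176, np.float64(-8.8)), (124, np.float64(-7.9)), (-37, np.float64(-7.0))] rim [(152, np.float64(-13.3)), (126, np.float64(-10.5)), (168, np.float64(-10.4)), (-23, np.float64(-8.6))] rimtop [(-144, np.float64(-23.0)), (-50, np.float64(-21.1)), (-81, np.float64(-3.7)), (-112, np.float64(-2.6))]
```

Call:
jog_arm(commands=[0, 0, 0, 0, 0, 0, 0, 0, 0, 0, -20, 0, 0, 0, -30, 0, 0, 0, -30, 0, 0, 0, 0, 0, 0, 0, 0, 0, 0, 0, 0, 0, 0, 0, 0, 0, 0, 0, 0, 0], hand=65)

```text
t: 21.28
tool_pos: [0.5331, 0.144, 0.206]
orientation: [[0.035, 0.999, -0.001], [0.999, -0.035, -0.0], [-0.0, -0.001, -1.0]]
wrist_force: [0.1, 1.5, -0.1]
opening: 0.065
gripper_force: 0.0
```

Call:
jog_arm(commands=[0, 0, 0, 0, 0, 0, 0, 0, 0, 0, 0, 0, 0, 0, 0, 0, 0, 0, 0, 0, 0, 0, 0, 0, 0, 0, 0, 0])

```text
t: 22.15
tool_pos: [0.5334, 0.1441, 0.2066]
orientation: [[0.035, 0.999, -0.0], [0.999, -0.035, 0.0], [0.0, -0.0, -1.0]]
wrist_force: [-0.6, 0.6, -0.5]
opening: 0.0649
gripper_force: 0.0
```

Run:
```python
from h import *
look('l6.png')
```

```text
t 22.25 face [(156, np.float64(-13.1)), (176, np.float64(-9.5)), (124, np.float64(-8.8)), (-138, np.float64(-5.4))] rim [(152, np.float64(-16.4)), (126, np.float64(-12.2)), (-15, np.float64(-11.6)), (169, np.float64(-11.3))] rimtop [(-36, np.float64(-37.1)), (-158, np.float64(-14.9)), (-78, np.float64(-3.5)), (-113, np.float64(-2.2))]
```

View pics/l6.png

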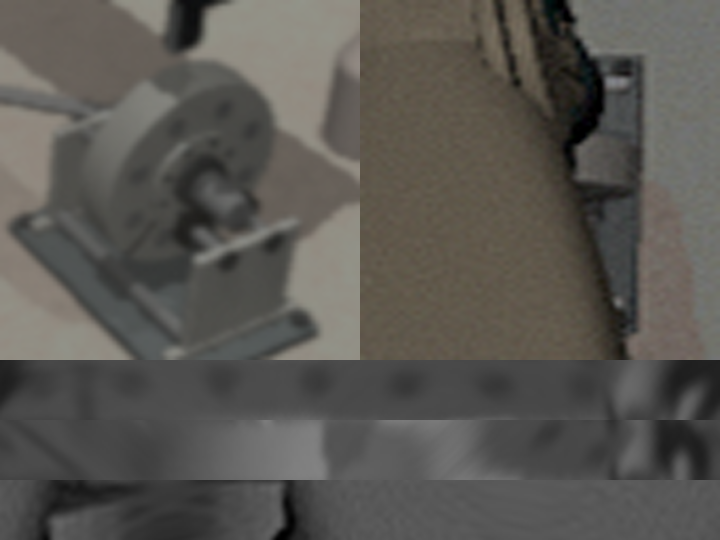

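The line is now at panel (150,240), about -138°. The two rests at -93° and -138° put the balance at about -115°. I check that it has settled, and then work out the approach to the next hold.

Call:
jog_arm(commands=[16, 0, 0, 0, 16, 0, 0, 0, 0, 0, 0, 0, 0, 0, 0, 0], hand=65)

```text
t: 22.75
tool_pos: [0.5344, 0.1764, 0.2065]
orientation: [[0.034, 0.999, -0.0], [0.999, -0.034, -0.0], [-0.0, -0.0, -1.0]]
wrist_force: [-0.5, 0.3, 0.0]
opening: 0.0651
gripper_force: 0.0
```

Run:
```python
from h import *
look(None)
d=grab('scene'); 
for C in (C0,C0+[0,.002,0],C0+[0,0,-.0015],C0+[.002,0,0]):
    A,m,_=polar(d,C); p=m.astype(float).mean(0); i=np.arange(30,70); j=i[np.argmin(p[i]-np.interp(i,[30,69],[p[30],p[69]]))]; print(j-180)
d,P,W=wpts(); x,y,z=W[...,0],W[...,1],W[...,2]
m=(np.hypot(y-.188,z-.11)<.02)&(abs(x-.535)<.07)&(abs(x-.535)>.024); Q=W[m]; print('arbor',m.sum(),Q[:,0].min(),Q[:,0].max(),cyl(Q,.012))
go((.5345,.1885-.015,.110+.055-.019),-2)
```

```text
t 22.85 face [(156, np.float64(-13.4)), (176, np.float64(-9.4)), (-137, np.float64(-5.6)), (114, np.float64(-4.8))] rim [(152, np.float64(-16.2)), (125, np.float64(-13.8)), (169, np.float64(-11.2)), (13, np.float64(-8.0))] rimtop [(-6, np.float64(-50.8)), (168, np.float64(-30.2)), (-175, np.float64(-2.4)), (-79, np.float64(-2.4))]
-138
-136
-137
-135
arbor 2687 0.4650914238165711 0.6003795879945689 [ 0.18899367  0.10926155 -0.02817055]
t 22.95 pos [0.5345 0.1758 0.2066] yawy -2.03 shift mm [-2.3  0.1 60.6] turn -0.0005 F [0.38 0.37 0.9 ]
```

Call:
jog_arm(commands=[-1, 0, 15, 0, 0, 0, 20, 0, 0, 0, 17, 0, 0, 0, 9, 0, 0, 0, 0, 0, 0, 0, 0, 0])

```text
t: 23.7
tool_pos: [0.535, 0.1752, 0.1462]
orientation: [[0.035, 0.999, 0.001], [0.999, -0.035, 0.0], [0.0, 0.001, -1.0]]
wrist_force: [-0.2, 0.1, 0.8]
opening: 0.0653
gripper_force: 0.0
```

Call:
jog_arm(commands=[0, 0, 0, 0, 0, 0, 0, 0, 0, 0, 0, 0, 0, 0, 0, 0], hand=31.8)

```text
t: 24.2
tool_pos: [0.5334, 0.1751, 0.146]
orientation: [[0.035, 0.999, -0.002], [0.999, -0.035, -0.0], [-0.0, -0.002, -1.0]]
wrist_force: [-3.7, -0.4, 5.6]
opening: 0.0322
gripper_force: 4.1
```

Call:
jog_arm(commands=[4, 0, -0.9, 0, 4, 0, -0.5, 0, 4, 0, -0.2, 0, 4, 0, 0.2, 0, 4, 0, 0.5, 0, 2, 0, 0.2, 0, 0, 0, 0, 0, 0, 0, 0, 0])

```text
t: 25.2
tool_pos: [0.5344, 0.1976, 0.1457]
orientation: [[0.035, 0.999, -0.002], [0.999, -0.035, 0.001], [0.001, -0.002, -1.0]]
wrist_force: [-5.3, -0.1, 2.3]
opening: 0.0317
gripper_force: 4.2
```

Run:
```python
from h import *
look(None); go((.5345,.1885,.146),-2)
```

```text
t 25.3 face [(155, np.float64(-13.1)), (124, np.float64(-9.7)), (176, np.float64(-9.2)), (-119, np.float64(-6.5))] rim [(151, np.float64(-17.0)), (126, np.float64(-13.9)), (169, np.float64(-13.5)), (26, np.float64(-8.1))] rimtop [(3, np.float64(-32.5)), (157, np.float64(-29.6)), (-175, np.float64(-5.0)), (14, np.float64(-4.0))]
t 25.3 pos [0.5344 0.1976 0.1457] yawy -1.98 shift mm [-9.   0.4 -0.3] turn 0.0003 F [-4.98 -0.68  1.79]
```

Call:
jog_arm(commands=[2, 0, 0.4, 0, 2, 0, 0.5, 0, 0, 0, 0, 0, 0, 0, 0, 0])

```text
t: 25.8
tool_pos: [0.5346, 0.2015, 0.145]
orientation: [[0.035, 0.999, -0.002], [0.999, -0.035, 0.001], [0.001, -0.002, -1.0]]
wrist_force: [-4.5, 0.1, 1.9]
opening: 0.0319
gripper_force: 4.3
```

Call:
jog_arm(commands=[0, 0, 0, 0, 0, 0, 0, 0, 0, 0, 0, 0, 0, 0, 0, 0], hand=31.4)

```text
t: 26.3
tool_pos: [0.5346, 0.2015, 0.145]
orientation: [[0.035, 0.999, -0.002], [0.999, -0.035, 0.001], [0.001, -0.002, -1.0]]
wrist_force: [-5.4, 1.0, 2.3]
opening: 0.0319
gripper_force: 12.0
```

Run:
```python
from h import *
look('l8.png'); go((.5345,.1885,.146),-2)
d,P,W=wpts(); x,y,z=W[...,0],W[...,1],W[...,2]
m=(np.hypot(y-.188,z-.11)<.02)&(abs(x-.535)<.07)&(abs(x-.535)>.024); Q=W[m]; print('arbor',m.sum(),Q[:,0].min(),Q[:,0].max(),cyl(Q,.012))
```

```text
t 26.4 face [(155, np.float64(-12.3)), (176, np.float64(-9.5)), (124, np.float64(-8.7)), (-116, np.float64(-6.2))] rim [(151, np.float64(-16.0)), (126, np.float64(-13.7)), (169, np.float64(-12.7)), (30, np.float64(-8.1))] rimtop [(6, np.float64(-32.0)), (153, np.float64(-27.2)), (-174, np.float64(-7.8)), (17, np.float64(-6.1))]
t 26.4 pos [0.5346 0.2014 0.1451] yawy -1.99 shift mm [-12.9   0.3  -0.9] turn 0.0001 F [-5.1   1.09  2.38]
arbor 3488 0.4713070744675572 0.5991803254710445 [ 0.1894495   0.10925622 -0.03321404]
```

View pics/l8.png

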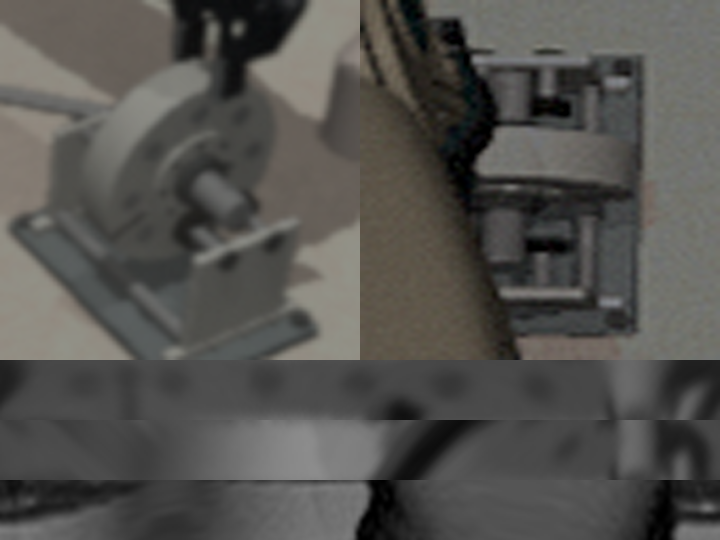

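The line sits at panel (115,225), about -116°, with the arbor on the rollers and the grip at 12 N. I hand it in.

```bash
python3 -c "
from station import r
print(r.finish_job())"
```

```text
the job is handed in; nothing more can be done
None
```

I handed the job in at about 26 s with the rotor resting on the stand's rollers, gripped and still at about 12 N, and its heavy side straight down by my estimate; the hand-in returned no verdict. I took that as midway between the two creep rests (line at about -93° and -138°), and the line sits at -116°.

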